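# Clamp a shaping rib in the bench holder

### The job

Lift the holder's spring clip until it stays up by itself, then slide the plywood rib, square end first and lying flat on the bed, in between the guides and push it home so that it bears on the stop bar: press lightly but firmly (a force of about 5 to 10 N, kept up for half a second), do not ram it. Then bring the clip gently down by its knob, never letting it snap shut, so that its foot holds the rib against the bed, and let go of everything; leave the other things on the bench where they are.

Things in the scene. Friction and masses are not known exactly. Their poses are not given: they have to be found in the camera images.
- holder: Fixed wooden block, x -55 to 95, y +-55 mm; flat bed 30 mm up. Origin on the bench; x runs from its open mouth to its hinge, z up. Two guide strips 8 mm high stand on the bed at x -30 to 45, inner faces 63 mm apart; from x -30 to -52 they flare out 9 mm each as a lead-in. The clip's hinge pin (along y) is at x 75, z 50, between two cheeks.
- clip (a joint): Steel spring clip, hinge angle in rad: 0 down (foot 2 mm above the bare bed), 0.06 foot on the rib, 1.25 fully up. An over-centre spring pulls it shut below about 0.75 (about 5 N at the knob when down, none at 0.75) and holds it up above that; let go below 0.75 it snaps shut. The foot, a 12 mm rod along y, bears at holder x 8 mm.
- clip_knob (a point): Centre of the clip's black knob, a cylinder 16 mm across, 18 mm long, its axis along the holder's y; can be pinched on its flat ends from above and then turns between the fingers. In the holder's frame at clip angle a: x = 75 - 75 cos a + 21 sin a, y = 0, z = 50 + 75 sin a + 21 cos a mm (at 0: 0, 71; at 1.25: 71, 128). Clip 14 mm wide, foot 22 mm.
- stop_face (a point): Middle of the lower edge of the steel stop bar's front face, on the bed. The bar (56 mm wide, 12 mm high) is fixed across the guides; its setting differs each time (holder x 20 to 32 mm). Axes as the holder's.
- rib_grip (a point): Centre of the rib's upright dark wooden grip: 40 mm long (x), 16 mm wide (y), 44 mm high, standing on the blade. Blade: plywood 6 mm thick, 60 mm wide, 110 mm long, lying flat, one end square, the other half-round (30 mm radius). x points to the square end. This point is 28 mm above the blade's underside, 70 mm behind its square end. 60 to 130 g.
- rib_nose (a point): Middle of the lower edge of the rib's square end; axes as for the grip. When home it meets the stop face point.
- mug: Bystander: green tin mug 76 mm across, 85 mm high, with sticks to 150 mm; origin under its centre.
- jar: Bystander: terracotta jar 66 mm across, 85 mm high; origin under its centre.
- block: Bystander: cork sanding block 50 x 90 x 28 mm; origin under its centre.
There are look-alikes about, which are no part of the job. What is meant by the part that bears rib_grip is not red or turquoise, and is the smaller of those in its own colour.

How it is judged:
By the outcome, as a careful person would: the job done as asked, in the order asked, and still so for the second after the job is handed in, with the robot touching nothing.
It also fails if it takes over 72 s, if anything falls off the work surface, if the arm or the gripper's body presses on something with over 40 N, if the wrist force passes 120 N, or if a joint passes its speed limit or range.

### The arm

A 6-joint arm with a two-finger parallel gripper is mounted at the origin on the work surface. World frame = base frame: x ahead of the robot, y to its left, z up, the work surface at z = 0. Lengths are in m, angles in rad, forces in N, time in s.
With the tool pointing down it reaches from about 0.3 to 0.775 m from the base axis. Payload 14.6 kg.
Tool frame: the origin (TCP) lies on the centre line of the jaws, within the pads' length; the fingertips stand 14 mm ahead of it and the grasp point (between the pads) lies 5 mm behind it; z points along the fingers, y is the line along which they close (so a half turn about z gives the same grasp; the last joint's range is limited). The gripper opens to 94 mm and grips with 3 to 60 N. Pads are 16 mm wide; open, the fingers measure 119 mm over their backs; the gripper's body (75 mm by 177 mm) begins 78 mm behind the grasp point.
Start: joints at [-0.067, 0.3, 1.521, -0, 1.321, -0.067], TCP at [0.55, -0, 0.19] pointing down, gripper open.
Joint ranges: [-3.03, 3.03], [-0.79, 2.21], [0.23, 2.52], [-1.04, 4.18], [0, 3.07], [-2.55, 2.55]. Speed limits (rad/s): [2.22, 2.22, 2.57, 3.14, 3.14, 3.14].

### API

Orientations are given as a rotation vector (axis times angle).
In Python, from station import sensors, read_camera, ticket gives the robot as it stands.
- The arm moves only by the shell command python3 -m jog 'ROWS' [FORCE]. ROWS is JSON, one flat list of numbers, 7 for each row, row after row: the closure, from -1 (fully open) to 1 (shut), so that 0 is half open, then the shift along the tool's x, y, z scaled (see below), then the turn, a rotation vector about the tool's x, y, z scaled (see below). In form: [grip, x, y, z, ax, ay, az, grip, x, y, z, ax, ay, az, ...]. A call has exactly 10 rows; each row shifts and turns the commanded pose from where the row before left it, along the tool's axes as they then stand; what a row does not reach is not made up. The controller multiplies each number of a shift by 0.2 m and each number of a turn by 45 degrees. A row lasts 1/12 s, in which the tool goes at most 41.7 mm and 7.16 degrees, less where a joint would pass 70% of its speed; a pose out of reach is approached as far as the arm can. A call with a number of a shift or a turn outside -1 to 1 is refused whole. A call with a gripper value outside its range is refused whole. The fingers move at their own pace and stop on an object; FORCE is the grip in N (left out, the last holds). Time passes only in rows, so rows that do not move let the fingers close, or fill a call up. It gives the time, the measured TCP pose, the force, the opening and the grip force at its end, in the units of the state.
- sensors.state(): the state, without advancing time (a new reading comes with each control period).
- read_camera(name): name is "scene" or "side" or "wrist"; returns a dict with "pixels" (480x640x3 uint8, red, green, blue), "vfov" (degrees; the focal length in pixels is half the picture's height over the tangent of half this angle, whatever the lens; pixels are square), "cx", "cy" (the principal point, pixels), "R" (3x3) and "t" (3): a world point X has camera coordinates R X + t. Camera axes: x right, y down, z forward; pixel columns grow to the right and rows downward; lengths in m; the calibration is good to about 2 mm. A picture is of the moment at which its call begins. There is no depth.
- ticket.hand_in(): hands the job in; it is judged then, once.
The state is a dict: "time_s": time; "joint_positions": joint angles; "joint_velocities": joint speeds; "joint_torque": joint torques, N m; "tcp_pos": TCP position; "eef_rot": TCP orientation; "wrist_force": force on the tool from outside, world axes, zero at the start; "ft_torque": the same for the moment, N m; "finger_gap": opening from 0.0 (shut) to 1.0 (fully open); "finger_force": force on a finger pad.
Only numpy, scipy, OpenCV 4.12 (cv2) and the standard library are available. Lean on these libraries where they do the work, as an engineer would, in place of code of your own. Each camera call takes 0.05 s, during which the arm holds its last target. There are 200 camera calls.

## Working session

There is one attempt and no reset: what is moved stays moved. The work goes in short steps, Python scripts to look and compute and a shell command to move; the robot and the scene stay as the last step left them, time stands still between calls to the robot, and variables do not carry over. Pictures are saved under pics/ and viewed, at most 13 in all, crops included, and the job is handed in when it is done.

```bash
mkdir -p pics; cat > h.py <<'E'
import numpy as np, cv2
from station import sensors, read_camera, ticket
def cam(n):
    c=read_camera(n); c['f']=240/np.tan(np.radians(c['vfov'])/2); c['R']=np.array(c['R']);c['t']=np.array(c['t']); return c
def save(c,name): cv2.imwrite('pics/'+name,np.array(c['pixels'])[:,:,::-1])
def ray(c,u,v):
    d=c['R'].T@np.array([(u-c['cx'])/c['f'],(v-c['cy'])/c['f'],1]); return -c['R'].T@c['t'],d
def plane(c,u,v,z):
    o,d=ray(c,u,v); return o+d*(z-o[2])/d[2]
def proj(c,X):
    p=c['R']@np.array(X)+c['t']; return p[:2]/p[2]*c['f']+[c['cx'],c['cy']]
def tri(c1,p1,c2,p2):
    o1,d1=ray(c1,*p1);o2,d2=ray(c2,*p2)
    s=np.linalg.lstsq(np.c_[d1,-d2],o2-o1,rcond=None)[0]
    a=o1+d1*s[0];b=o2+d2*s[1]; return (a+b)/2,np.linalg.norm(a-b)
E
python3 - <<'E'
from h import *
import pickle
d={}
for n in ['scene','side','wrist']:
    c=cam(n); d[n]=c; save(c,n+'1.png'); print(n,c['f'],c['cx'],c['cy'],(-c['R'].T@c['t']).round(3),c['R'].round(2).tolist())
pickle.dump(d,open('c1.pkl','wb'))
s=sensors.state();print(s)
E
```

```text
scene 455.70935632778793 317.3624473436033 231.52099080778703 [1.382 0.007 0.639] [[-0.2, 0.98, 0.02], [0.52, 0.13, -0.84], [-0.83, -0.16, -0.54]]
side 448.78875970762834 317.32558671339274 236.78378889064288 [ 0.154 -0.904  0.931] [[0.9, -0.43, -0.01], [-0.32, -0.66, -0.68], [0.28, 0.62, -0.73]]
wrist 391.11550414028295 321.67163666085594 237.81111052373308 [0.551 0.082 0.385] [[1.0, 0.0, -0.0], [0.0, -0.96, 0.28], [-0.0, -0.28, -0.96]]
{'time_s': 0.15, 'joint_positions': array([-6.66389788e-02,  3.00302542e-01,  1.52142295e+00, -1.59983795e-05,
        1.32071353e+00, -6.65854784e-02]), 'joint_velocities': array([ 0.00029365, -0.00108535, -0.001325  , -0.00132535, -0.0011972 ,
        0.00043253]), 'joint_torque': array([-2.50185103e-04, -5.31960297e+01, -3.52822959e+01,  7.07691838e-02,
        2.35654798e-02, -3.66386917e-05]), 'tcp_pos': array([ 5.49789437e-01, -1.47566834e-05,  1.90045697e-01]), 'eef_rot': array([-2.22105319e+00, -2.22094317e+00,  8.93563444e-04]), 'wrist_force': array([ 0.29340562, -0.06043849, -1.09174   ]), 'ft_torque': array([-0.00976404, -0.00870033, -0.01306704]), 'finger_force': 0.0, 'finger_gap': 1.0055666083895352}
```

View pics/scene1.png

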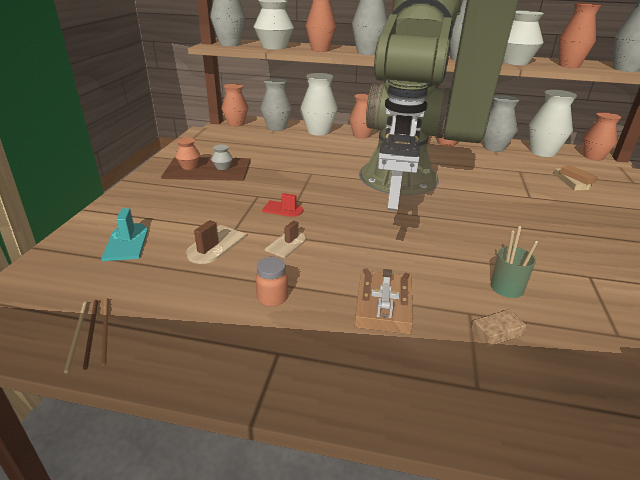

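View pics/side1.png

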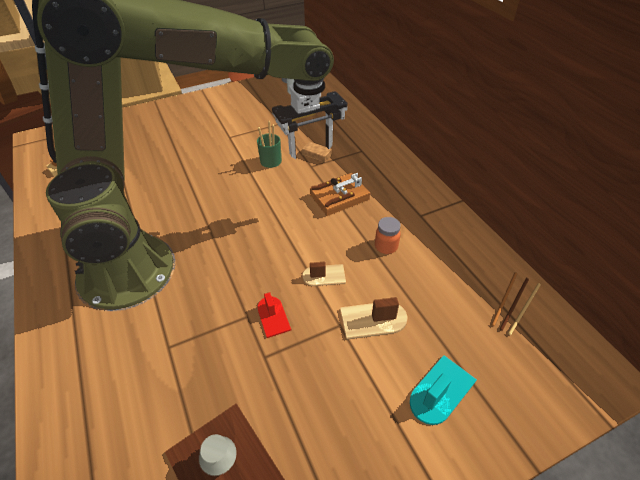

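Scene view: the small rib is at about (287,241) with the holder at (385,300). The jar is at (271,283), the mug at (513,272) and the block at (498,326). Side view: the small rib is at (324,274) with its grip towards the left, the rounded end, and the holder is at (340,193). I'll zoom in on both.

```bash
python3 - <<'E'
from h import *
import pickle
d=pickle.load(open('c1.pkl','rb'))
S=np.array(d['scene']['pixels']);D=np.array(d['side']['pixels'])
r=lambda a,u,v,w,h,k:cv2.resize(a[v:v+h,u:u+w],None,fx=k,fy=k,interpolation=cv2.INTER_CUBIC)
a=r(S,345,260,80,80,5); b=r(D,300,165,80,60,5)
c=r(S,255,215,60,50,5); e=r(D,295,250,60,50,5)
im=np.zeros((600,800,3),np.uint8)
im[:400//1,:400]=a[:400]; im[:300,400:800]=b; im[300:550,400:700]=e
im[400:600,:300]=c[:200]
cv2.imwrite('pics/z1.png',im[:,:,::-1])
E
```

```text
(no output)
```

View pics/z1.png

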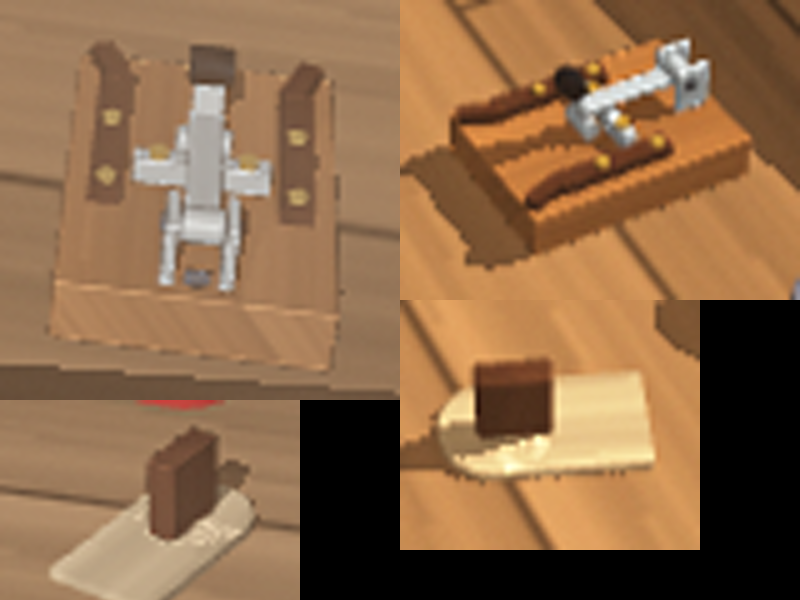

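View pics/wrist1.png

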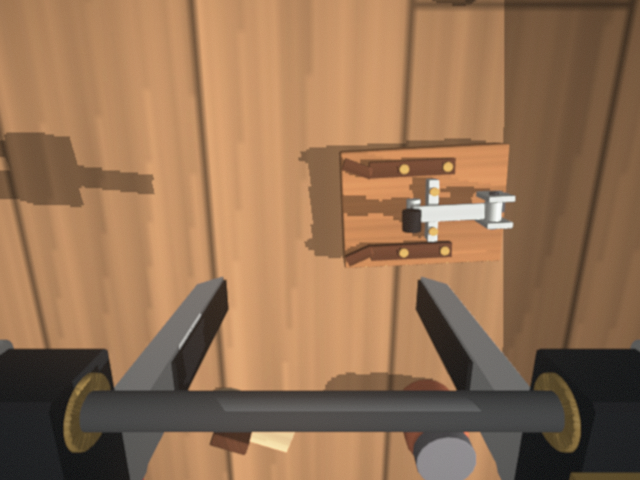

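The wrist view shows the holder's bed corners at (341,150), (508,144), (505,262) and (345,267), the knob at (412,219) and the mouth facing the robot. The jar is at lower right and the end of the rib at (250,440).

```bash
python3 - <<'E'
from h import *
import pickle
d=pickle.load(open('c1.pkl','rb'))
w,S,D=d['wrist'],d['scene'],d['side']
P=[plane(w,*p,.03) for p in [(341,150),(508,144),(505,262),(345,267)]]
for p in P: print(p.round(4))
print('knob',tri(w,(412,219),S,(387.4,272.4)),tri(S,(387.4,272.4),D,(334.4,181)),tri(w,(412,219),D,(334.4,181)))
# knob mask in wrist: y span
g=np.array(w['pixels']).max(2); m=np.zeros_like(g);m[195:245,395:425]=(g[195:245,395:425]<45)
ys,xs=np.nonzero(m);print('knobpx',xs.min(),xs.max(),ys.min(),ys.max())
print('grip top',tri(S,(291.6,224.4),D,(317.6,263.6)))
for p in [(343,264.6),(345.6,283)]: print('sq top',plane(D,*p,.006))
print('sq scene',plane(S,265.4,249.4,.006))
# stop bar front edge in wrist at z .042
for p in [(427,181),(427,240)]: print(plane(w,*p,.042))
# rib masks side: blade pale
for n,c,(u,v,W,H) in [('side',D,(295,250,60,40)),('scene',S,(258,215,55,45))]:
    a=np.array(c['pixels'])[v:v+H,u:u+W]; hsv=cv2.cvtColor(a,cv2.COLOR_RGB2HSV)
    dk=((hsv[...,2]<110)).astype(np.uint8)
    n_,l,st,ce=cv2.connectedComponentsWithStats(dk)
    for i in range(1,n_):
        if st[i,4]>40: print(n,st[i]+[u,v,0,0,0],ce[i]+[u,v])
E
```

```text
[0.5677 0.0605 0.03  ]
[0.7149 0.0657 0.03  ]
[ 0.7266 -0.0446  0.03  ]
[ 0.5731 -0.0498  0.03  ]
knob (array([0.62459622, 0.00769304, 0.0725115 ]), np.float64(0.0003367063025824941)) (array([0.62513041, 0.00751849, 0.07294921]), np.float64(3.053288751194237e-05)) (array([0.62492473, 0.00779657, 0.07264736]), np.float64(0.0006874487557588491))Traceback (most recent call last):
  File "<stdin>", line 10, in <module>
    return umr_minimum(a, axis, None, out, keepdims, initial, where)
ValueError: zero-size array to reduction operation minimum which has no identity
```

```bash
python3 - <<'E'
from h import *
import pickle
d=pickle.load(open('c1.pkl','rb'))
w,S,D=d['wrist'],d['scene'],d['side']
print('grip top',tri(S,(291.6,224.4),D,(317.6,263.6)))
for p in [(343,264.6),(345.6,283)]: print('sq top',plane(D,*p,.006))
print('sq scene',plane(S,265.4,249.4,.006), plane(w,288,450,.006))
for p in [(427,181),(427,240)]: print('stop',plane(w,*p,.042))
# jar, side/scene bases
print('jar',plane(S,271,265,.085),plane(D,388,226,.085))
E
```

```text
grip top (array([ 0.45358547, -0.23909733,  0.04969727]), np.float64(0.00034299574753138403))
sq top [ 0.52785652 -0.23896442  0.006     ]
sq top [ 0.50570246 -0.29611773  0.006     ]
sq scene [ 0.5122177  -0.28988756  0.006     ] [ 0.51034305 -0.29157023  0.006     ]
stop [0.64271856 0.03473228 0.042     ]
stop [ 0.64675419 -0.01907063  0.042     ]
jar [ 0.67134168 -0.22526119  0.085     ] [ 0.66270693 -0.23087972  0.085     ]
```

```bash
python3 -m jog '[0.15,0,0,0,0,0,0.15, 0.15,0,0,0,0,0,0.15, 0.15,0,0,0,0,0,0.15, 0.15,0,0,0,0,0,0.15, 0.15,0,0,0,0,0,0.15, 0.15,0,0,0,0,0,0.15, 0.15,0,0,0,0,0,0.15, 0.15,0,0,0,0,0,0.15, 0.15,0,0,0,0,0,0.15, 0.15,0,0,0,0,0,0.15]' 20
python3 -m jog '[0.15,0,0,0,0,0,0.15, 0.15,0,0,0,0,0,0.15, 0.15,0,0,0,0,0,0.15, 0.15,0.054,-0.0033,0.046,0,0,0, 0.15,0.054,-0.0033,0.046,0,0,0, 0.15,0.054,-0.0033,0.046,0,0,0, 0.15,0.054,-0.0033,0.046,0,0,0, 0.15,0.054,-0.0033,0.046,0,0,0, 0.15,0.054,-0.0033,0.046,0,0,0, 0.15,0.054,-0.0033,0.046,0,0,0]'
python3 - <<'E'
from h import *
c=cam('wrist');save(c,'w2.png')
import pickle;pickle.dump(c,open('w2.pkl','wb'))
s=sensors.state();print(s['joint_positions'],s['eef_rot'],s['tcp_pos'])
E
```

```text
time_s: 0.98
tcp_pos: [0.5499, 0.0, 0.1902]
eef_rot: [-3.083, -0.604, 0.001]
wrist_force: [0.5, -0.0, 0.3]
finger_gap: 0.426
finger_force: 0.0
time_s: 1.82
tcp_pos: [0.6257, 0.0076, 0.1252]
eef_rot: [-3.141, -0.062, 0.001]
wrist_force: [0.6, -0.5, 0.3]
finger_gap: 0.425
finger_force: 0.0
[-4.60297409e-02  5.27872787e-01  1.36126313e+00  7.03140542e-05
  1.25516695e+00  1.48541541e+00] [-3.14073782 -0.06176942  0.00424079] [0.62613163 0.00781687 0.12311609]
```

View pics/w2.png

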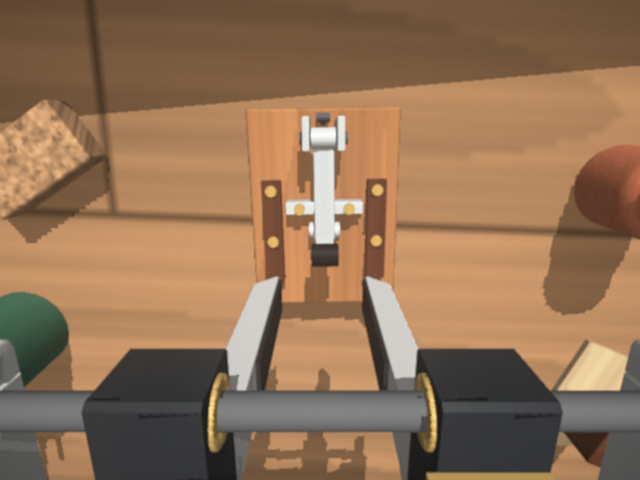

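The wrist view shows the knob at (325,255), the stop bar from (287,201) to (362,214), the guides at columns 263–284 and 366–386, and the bed's back corners at (247,109) and (400,108).

```bash
python3 - <<'E'
from h import *
import pickle
c=pickle.load(open('w2.pkl','rb'))
f=lambda n,p,z:print(n,plane(c,*p,z).round(4))
f('knob',(325,253),.073)
f('bar rear L',(287,201),.042);f('rear R',(362,200),.042);f('front L',(287,215),.042);f('front R',(362,213),.042)
for p in [(247,109),(400,108),(254.5,301),(394,300)]: f('bed',p,.03)
for p in [(281,181),(366,180)]: f('guide',p,.038)
f('hinge',(325,136),.056)
a=np.array(c['pixels']).astype(int)
print(a[195:225,295].tolist()[::2])
print('finger tips?',proj(c,[0.6261,.0078,.1231-.014]))
E
```

```text
knob [0.626  0.0063 0.073 ]
bar rear L [0.654  0.0346 0.042 ]
rear R [ 0.6569 -0.0193  0.042 ]
front L [0.6437 0.0344 0.042 ]
front R [ 0.6473 -0.0199  0.042 ]
bed [0.7162 0.0647 0.03  ]
bed [ 0.7212 -0.0429  0.03  ]
bed [0.5686 0.0607 0.03  ]
bed [ 0.5739 -0.0521  0.03  ]
guide [0.6677 0.0395 0.038 ]
guide [ 0.6708 -0.0216  0.038 ]
hinge [0.7007 0.0093 0.056 ]
[[203, 140, 92], [204, 138, 90], [202, 157, 126], [207, 207, 201], [230, 232, 228], [221, 201, 168], [224, 185, 119], [226, 183, 109], [227, 187, 118], [200, 171, 127], [138, 106, 79], [137, 96, 65], [137, 96, 66], [136, 95, 65], [139, 96, 66]]
finger tips? [322.89622909 272.62749403]
```

```bash
python3 -m jog '[0.15,-0.005,0.005,0.04,0,0,0, 0.15,0,0,0.04,0,0,0, 0.15,0,0,0.04,0,0,0, 0.15,0,0,0.04,0,0,0, 0.15,0,0,0.04,0,0,0, 0.15,0,0,0.04,0,0,0, 0.15,0,0,0.04,0,0,0, 0.15,0,0,0,0,0,0, 0.15,0,0,0,0,0,0, 0.15,0,0,0,0,0,0]' 20
python3 - <<'E'
from h import *
s=sensors.state();print(s['eef_rot'],s['tcp_pos'],s['wrist_force'])
E
```

```text
time_s: 2.7
tcp_pos: [0.6246, 0.0065, 0.0704]
eef_rot: [3.141, 0.062, 0.001]
wrist_force: [0.3, -0.5, -0.4]
finger_gap: 0.426
finger_force: 0.0
[3.14096267e+00 6.16848758e-02 8.21909620e-04] [0.62459933 0.00654946 0.07039465] [ 0.32014435 -0.4620976  -0.38824333]
```

```bash
python3 -m jog '[0.15,0.002,0,0.02,0,0,0, 0.15,0,0,0,0,0,0, 1,0,0,0,0,0,0, 1,0,0,0,0,0,0, 1,0,0,0,0,0,0, 1,0,0,0,0,0,0, 1,0,0,0,0,0,0, 1,0,0,0,0,0,0, 1,0,0,0,0,0,0, 1,0,0,0,0,0,0]' 20
python3 - <<'E'
import numpy as np
k=lambda a:np.array([75-75*np.cos(a)+21*np.sin(a),50+75*np.sin(a)+21*np.cos(a)])
A=np.linspace(0,1.2,25);P=np.array([k(a) for a in A])
for a,q in zip(A[1:],np.diff(P,axis=0)/200): print(a.round(3),q.round(3))
E
```

```text
time_s: 3.53
tcp_pos: [0.6248, 0.0066, 0.0661]
eef_rot: [3.141, 0.062, 0.0]
wrist_force: [0.2, 0.6, 0.2]
finger_gap: 0.005
finger_force: 0.0
0.05 [0.006 0.019]
0.1 [0.007 0.018]
0.15 [0.008 0.018]
0.2 [0.008 0.018]
0.25 [0.009 0.017]
0.3 [0.01  0.017]
0.35 [0.011 0.016]
0.4 [0.012 0.016]
0.45 [0.013 0.015]
0.5 [0.013 0.014]
0.55 [0.014 0.014]
0.6 [0.015 0.013]
0.65 [0.015 0.012]
0.7 [0.016 0.011]
0.75 [0.016 0.011]
0.8 [0.017 0.01 ]
0.85 [0.017 0.009]
0.9 [0.018 0.008]
0.95 [0.018 0.007]
1.0 [0.018 0.006]
1.05 [0.019 0.005]
1.1 [0.019 0.004]
1.15 [0.019 0.003]
1.2 [0.019 0.002]
```

```bash
python3 - <<'E'
from h import *
import pickle
c=cam('wrist');d=cam('side')
pickle.dump((c,d),open('c3.pkl','wb'))
a=np.array(c['pixels'])[150:390,220:430]; b=np.array(d['pixels'])[130:230,290:400]
im=np.zeros((480,800,3),np.uint8); a=cv2.resize(a,(420,480)); b=cv2.resize(b,(380,345)); im[:,:420]=a; im[:345,420:]=b
cv2.imwrite('pics/z3.png',im[:,:,::-1])
E
```

```text
(no output)
```

View pics/z3.png

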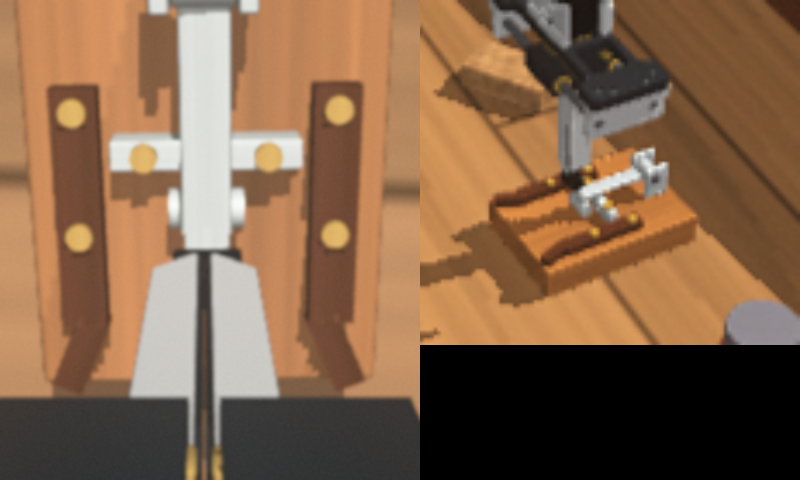

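```bash
python3 - <<'E'
from h import *
import pickle
c,d=pickle.load(open('c3.pkl','rb'))
s=sensors.state();print(s['tcp_pos'],s['finger_gap'],s['finger_force'])
for z in (.052,.066,.071): 
  for dx in (-.008,0,.008):
    X=[.6248+dx,.0066,z]; print(z,dx,proj(c,X).round(1),proj(d,X).round(1))
print(tri(c,(322,276.5),d,(334.9,179.9)))
E
```

```text
[0.62479121 0.00658428 0.06604035] 0.0026637667721993623 0.0
0.052 -0.008 [322.5 287.6] [331.9 187.4]
0.052 0 [323.1 274.6] [334.3 186.6]
0.052 0.008 [323.6 261.4] [336.7 185.9]
0.066 -0.008 [322.6 297.9] [332.  183.8]
0.066 0 [323.2 284.2] [334.4 183. ]
0.066 0.008 [323.8 270.3] [336.8 182.2]
0.071 -0.008 [322.6 301.9] [332.  182.5]
0.071 0 [323.2 288. ] [334.4 181.7]
0.071 0.008 [323.8 273.7] [336.8 180.9]
(array([0.63004099, 0.00902485, 0.07303056]), np.float64(0.004803255060634311))
```

```bash
python3 - <<'E'
from h import *
import pickle
d=pickle.load(open('c1.pkl','rb'))
D=d['side'];S=d['scene']
for z in (.176,.19,.2,.21): print(z,[proj(D,[.55+s*.053,0,z]).round(1) for s in (-1,1)],[proj(S,[.55+s*.053,0,z]).round(1) for s in (-1,1)])
a=np.array(D['pixels'])[90:170,270:350];b=np.array(S['pixels'])[140:250,370:430]
im=np.zeros((480,760,3),np.uint8);im[:,:480]=cv2.resize(a,(480,480));im[:,490:752]=cv2.resize(b,(262,480))
cv2.imwrite('pics/z4.png',im[:,:,::-1])
E
```

```text
0.176 [array([293.7, 166.6]), array([329., 156.])] [array([393.4, 198.5]), array([389.8, 223.4])]
0.19 [array([293.4, 162.5]), array([329. , 151.9])] [array([394.1, 192.8]), array([390.6, 217.3])]
0.2 [array([293.2, 159.4]), array([329. , 148.9])] [array([394.7, 188.6]), array([391.2, 212.8])]
0.21 [array([293. , 156.4]), array([329. , 145.8])] [array([395.2, 184.3]), array([391.7, 208.3])]
```

View pics/z4.png

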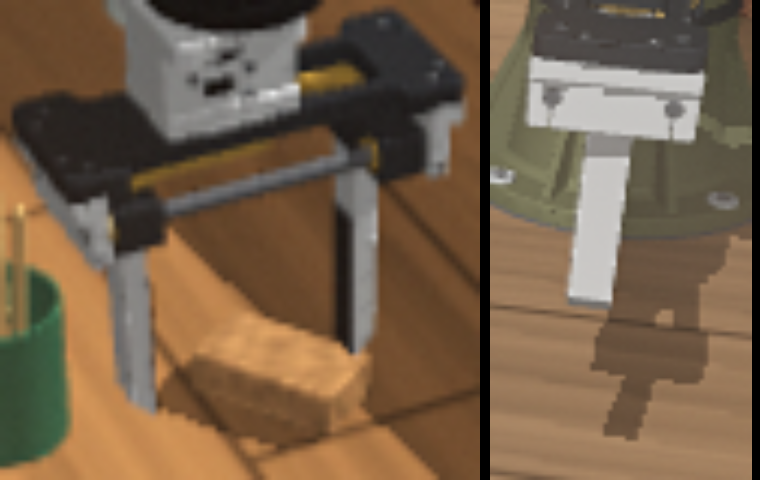

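The view shows the fingertips about 27 mm higher than the reported TCP implies: tip z ≈ tcp z + 13 mm. I'll allow for this from here on.

```bash
python3 -m jog '[0.15,0,0,0,0,0,0, 0.15,0,0,0,0,0,0, 0.15,0,0,0,0,0,0, 0.15,0,0,0,0,0,0, 0.15,0,0,0.025,0,0,0, 0.15,0,0,0.025,0,0,0, 0.15,0,0,0.025,0,0,0, 0.15,0,0,0.025,0,0,0, 0.15,0,0,0.02,0,0,0, 0.15,0,0,0,0,0,0]' 20
python3 -m jog '[1,0,0,0,0,0,0, 1,0,0,0,0,0,0, 1,0,0,0,0,0,0, 1,0,0,0,0,0,0, 1,0,0,0,0,0,0, 1,0,0,0,0,0,0, 1,0,0,0,0,0,0, 1,0,0,0,0,0,0, 1,0,0,0,0,0,0, 1,0,0,0,0,0,0]'
```

```text
time_s: 4.47
tcp_pos: [0.6242, 0.0066, 0.0408]
eef_rot: [-3.141, -0.062, 0.003]
wrist_force: [-0.2, 0.3, -0.5]
finger_gap: 0.425
finger_force: 0.0
time_s: 5.3
tcp_pos: [0.6249, 0.0058, 0.0423]
eef_rot: [3.14, 0.061, 0.001]
wrist_force: [0.0, -5.5, 0.3]
finger_gap: 0.188
finger_force: 20.0
```

```bash
python3 -m jog '[1,0.006,0.005,-0.019,0,0,0, 1,0.007,0,-0.018,0,0,0, 1,0.008,0,-0.018,0,0,0, 1,0.008,0,-0.018,0,0,0, 1,0.009,0,-0.017,0,0,0, 1,0.010,0,-0.017,0,0,0, 1,0.011,0,-0.016,0,0,0, 1,0.012,0,-0.016,0,0,0, 1,0.013,0,-0.015,0,0,0, 1,0.013,0,-0.014,0,0,0]'
```

```text
time_s: 6.13
tcp_pos: [0.6444, 0.0066, 0.076]
eef_rot: [-3.141, -0.062, 0.0]
wrist_force: [-2.1, 4.6, -5.2]
finger_gap: 0.191
finger_force: 20.0
```

```bash
python3 -m jog '[1,0.014,-0.003,-0.014,0,0,0, 1,0.015,0,-0.013,0,0,0, 1,0.015,0,-0.012,0,0,0, 1,0.016,0,-0.011,0,0,0, 1,0.016,0,-0.011,0,0,0, 1,0.017,0,-0.010,0,0,0, 1,0.017,0,-0.009,0,0,0, 1,0.018,0,-0.008,0,0,0, 1,0.018,0,-0.007,0,0,0, 1,0.018,0,-0.006,0,0,0]'
python3 -m jog '[1,0.019,0,-0.005,0,0,0, 1,0.019,0,-0.004,0,0,0, 1,0.019,0,-0.003,0,0,0, 1,0.019,0,-0.002,0,0,0, 1,0.008,0,0,0,0,0, 1,0,0,0,0,0,0, 1,0,0,0,0,0,0, 1,0,0,0,0,0,0, 1,0,0,0,0,0,0, 1,0,0,0,0,0,0]'
```

```text
time_s: 6.97
tcp_pos: [0.6777, 0.0084, 0.0965]
eef_rot: [-3.141, -0.062, -0.002]
wrist_force: [-0.9, 3.1, 0.3]
finger_gap: 0.186
finger_force: 20.0
time_s: 7.8
tcp_pos: [0.6948, 0.0092, 0.0996]
eef_rot: [-3.141, -0.062, -0.004]
wrist_force: [1.8, 5.3, 5.6]
finger_gap: 0.19
finger_force: 20.0
```

```bash
python3 -m jog '[0.5,0,0,0,0,0,0, 0.3,0,0,0,0,0,0, 0.15,0,0,0,0,0,0, 0.15,0,0,0,0,0,0, 0.15,0,0,-0.04,0,0,0, 0.15,0,0,-0.06,0,0,0, 0.15,0,0,-0.06,0,0,0, 0.15,0,0,-0.06,0,0,0, 0.15,0,0,-0.06,0,0,0, 0.15,0,0,-0.02,0,0,0]'
python3 -m jog '[0,-0.125,0.119,0,0,0,0, 0,-0.125,0.119,0,0,0,0, 0,-0.125,0.119,0,0,0,0, 0,-0.125,0.119,0,0,0,0, 0,-0.125,0.119,0,0,0,0, 0,-0.125,0.119,0,0,0,0, 0,-0.125,0.119,0,0,0,0, 0,-0.125,0.119,0,0,0,0, 0,-0.125,0.119,0,0,0,0, 0,-0.125,0.119,0,0,0,0]'
python3 -m jog '[0,0,0,0,0,0,0.13, 0,0,0,0,0,0,0.13, 0,0,0,0,0,0,0.13, 0,0,0,0,0,0,0.13, 0,0,0,0.06,0,0,0, 0,0,0,0.06,0,0,0, 0,0,0,0,0,0,0, 0,0,0,0,0,0,0, 0,0,0,0,0,0,0, 0,0,0,0,0,0,0]'
python3 - <<'E'
from h import *
import pickle
c=cam('wrist');d=cam('side');save(c,'w5.png')
pickle.dump((c,d),open('c5.pkl','wb'))
a=np.array(d['pixels'])
b=cv2.resize(a[130:230,290:400],(440,400)); im=np.zeros((480,640+0,3),np.uint8)
w=np.array(c['pixels']); out=np.zeros((480,800,3),np.uint8); out[:,:580]=w[:,40:620]; out[:200,580:800]=cv2.resize(b,(220,200)); cv2.imwrite('pics/z5.png',out[:,:,::-1])
s=sensors.state();print(s['tcp_pos'],s['eef_rot'],s['joint_positions'])
E
```

```text
time_s: 8.63
tcp_pos: [0.6945, 0.0089, 0.1619]
eef_rot: [3.141, 0.062, 0.006]
wrist_force: [0.2, 0.5, 0.6]
finger_gap: 0.424
finger_force: 0.0
time_s: 9.47
tcp_pos: [0.452, -0.2397, 0.1591]
eef_rot: [3.141, 0.062, 0.001]
wrist_force: [-0.5, -1.2, 0.1]
finger_gap: 0.498
finger_force: 0.0
time_s: 10.3
tcp_pos: [0.4536, -0.2389, 0.1355]
eef_rot: [3.088, -0.576, 0.002]
wrist_force: [-0.5, 0.4, 0.5]
finger_gap: 0.497
finger_force: 0.0
[ 0.45350943 -0.23889406  0.13525957] [ 3.08792196e+00 -5.76415897e-01  1.35097114e-03] [-5.56297348e-01  2.70281136e-01  1.69338479e+00  3.49197556e-06
  1.17700477e+00  1.38358561e+00]
```

View pics/z5.png

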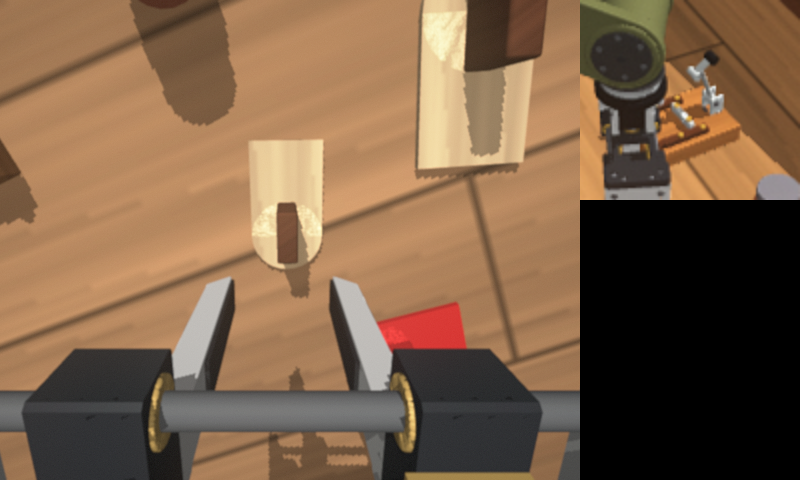

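The clip stays up. The rib lies straight ahead in the wrist view, with its square end running from (289,141) to (363,140) and its grip at about (328,230).

```bash
python3 - <<'E'
from h import *
import pickle
c,d=pickle.load(open('c5.pkl','rb'))
A=plane(c,289,141,.006);B=plane(c,363,140,.006);print(A,B,np.degrees(np.arctan2((A-B)[0]*-1,(A-B)[1])),np.linalg.norm(A-B))
m=(A+B)/2; L=plane(c,292.5,225,.006);R=plane(c,362,225,.006);print(L,R)
n=m-(L+R)/2;print('axis',np.degrees(np.arctan2(n[1],n[0])))
yaw=-2*np.arctan(.5764/3.0879);print('tool yaw',np.degrees(yaw))
for y in (yaw,):
  t=np.array([np.cos(y),np.sin(y)]);print('grip from nose',m[:2]-.07*t)
for p in [(328,203),(328,263)]: print(plane(c,*p,.05))
s=sensors.state()['tcp_pos'];g=m[:2]-.07*t-s[:2];print('tool dx,dy',g@t,g@[t[1],-t[0]])
E
```

```text
[ 0.52808203 -0.23828105  0.006     ] [ 0.50733548 -0.29410923  0.006     ] -20.385782184437726 0.05955842256975188
[ 0.46254468 -0.21441594  0.006     ] [ 0.4411232  -0.26981312  0.006     ]
axis -20.0799409601987
tool yaw -21.14675995431719
grip from nose [ 0.45242259 -0.24094207]
[ 0.47769965 -0.2519219   0.05      ]
[ 0.43447729 -0.23543448  0.05      ]
tool dx,dy -0.00027481306895079787 0.002302183075447365
```

```bash
python3 -m jog '[0,0,0.0125,0.066,0,0,-0.018, 0,0,0,0.07,0,0,0, 0,0,0,0.07,0,0,0, 0,0,0,0.07,0,0,0, 0,0,0,0.07,0,0,0, 0,0,0,0.07,0,0,0, 0,0,0,0.07,0,0,0, 0,0,0,0.07,0,0,0, 0,0,0,0.06,0,0,0, 0,0,0,0.044,0,0,0]'
python3 -m jog '[0.3,0,0,0,0,0,0, 0.5,0,0,0,0,0,0, 1,0,0,0,0,0,0, 1,0,0,0,0,0,0, 1,0,0,0,0,0,0, 1,0,0,0,0,0,0, 1,0,0,0,0,0,0, 1,0,0,0,0,0,0, 1,0,0,0,0,0,0, 1,0,0,0,0,0,0]' 30
```

```text
time_s: 11.23
tcp_pos: [0.4522, -0.241, 0.0019]
eef_rot: [-3.092, 0.555, 0.001]
wrist_force: [0.6, 0.6, -0.5]
finger_gap: 0.5
finger_force: 0.0
time_s: 12.07
tcp_pos: [0.4527, -0.2413, 0.0033]
eef_rot: [3.092, -0.555, 0.001]
wrist_force: [-1.4, 0.1, 6.2]
finger_gap: 0.169
finger_force: 30.0
```

```bash
python3 -m jog '[1,0,0,-0.04,0,0,0, 1,0,0,-0.06,0,0,0, 1,0,0,-0.07,0,0,0, 1,0,0,-0.07,0,0,0, 1,0,0,-0.07,0,0,0, 1,0,0,-0.065,0,0,0, 1,0,0,0,0,0,-0.128, 1,0,0,0,0,0,-0.128, 1,0,0,0,0,0,-0.128, 1,0,0,0,0,0,-0.128]'
python3 -m jog '[1,0.01,-0.07,0,0,0,0, 1,0.02,-0.12,0,0,0,0, 1,0.02,-0.13,0,0,0,0, 1,0.02,-0.14,0,0,0,0, 1,0.02,-0.14,0,0,0,0, 1,0.02,-0.14,0,0,0,0, 1,0.02,-0.14,0,0,0,0, 1,0.02,-0.13,0,0,0,0, 1,0.02,-0.12,0,0,0,0, 1,0.02,-0.07,0,0,0,0]'
python3 -m jog '[1,0,0,0,0,0,0, 1,0,0,0,0,0,0, 1,0,0,0,0,0,0, 1,0,0,0,0,0,0, 1,0,0,0,0,0,0, 1,0,0,0,0,0,0, 1,0,0,0,0,0,0, 1,0,0,0,0,0,0, 1,0,0,0,0,0,0, 1,0,0,0,0,0,0]'
python3 - <<'E'
from h import *
import pickle
c=cam('wrist');save(c,'w6.png')
d=cam('side'); b=np.array(d['pixels'])[130:260,250:400]
out=np.zeros((480,800,3),np.uint8); out[:,:500]=np.array(c['pixels'])[:,70:570]; out[:260,500:]=cv2.resize(b,(300,260)); cv2.imwrite('pics/z6.png',out[:,:,::-1])
pickle.dump((c,d),open('c6.pkl','wb'))
s=sensors.state();print(s['tcp_pos'],s['eef_rot'],s['wrist_force'])
E
```

```text
time_s: 12.9
tcp_pos: [0.4523, -0.241, 0.0781]
eef_rot: [3.141, 0.082, 0.0]
wrist_force: [0.6, 0.2, -1.1]
finger_gap: 0.168
finger_force: 30.0
time_s: 13.73
tcp_pos: [0.4785, 0.0033, 0.078]
eef_rot: [-3.14, -0.071, 0.0]
wrist_force: [0.2, -0.3, -0.4]
finger_gap: 0.165
finger_force: 30.0
time_s: 14.57
tcp_pos: [0.479, 0.0004, 0.0776]
eef_rot: [-3.141, -0.074, 0.0]
wrist_force: [-0.3, 0.2, -1.2]
finger_gap: 0.163
finger_force: 30.0
[4.79046998e-01 4.18529443e-04 7.76286343e-02] [ 3.14071508e+00  7.40132596e-02 -5.66448911e-05] [-0.53721026  0.52503666 -0.72167001]
```

View pics/z6.png

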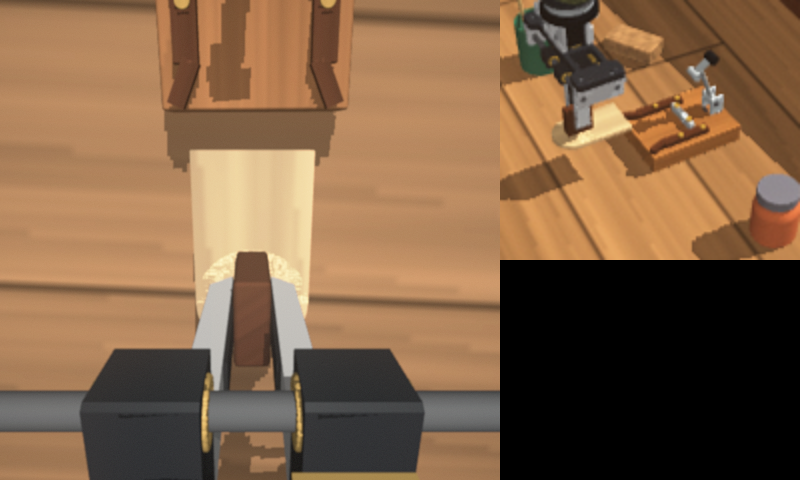

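The wrist view shows the nose edge at (260,150)–(385,149). The guides' inner corners are near (269,65) and (382,65), and the bed's front corners are at (228,108) and (419,109).

```bash
python3 - <<'E'
from h import *
import pickle
c,d=pickle.load(open('c6.pkl','rb'))
A=plane(c,260.5,150,.0803);B=plane(c,385,149.5,.0803);m=(A+B)/2
yw=lambda A,B:np.degrees(np.arctan2(-(A-B)[0],(A-B)[1]))
print('nose',A,B,m,np.linalg.norm(A-B),yw(A,B))
F=plane(c,228,108.5,.03);G=plane(c,419,108.5,.03);print('bed',F,G,(F+G)/2,yw(F,G))
w=np.array(c['pixels']).astype(np.uint8);g=cv2.cvtColor(w,cv2.COLOR_RGB2HSV)
for r in (15,35,55): print(r,''.join('#' if v<135 else '.' for v in g[r,235:420,2]))
for p in [(269,65),(382,65)]: print('guide',plane(c,*p,.038))
s=sensors.state();q=s['eef_rot'];print('toolyaw',np.degrees(2*np.arctan2(q[1],q[0])),s['tcp_pos'])
E
```

```text
nose [0.54813569 0.03382383 0.0803    ] [ 0.55118177 -0.0258025   0.0803    ] [0.54965873 0.00401067 0.0803    ] 0.059704085199731326 2.92447822673345
bed [0.56766162 0.06055388 0.03      ] [ 0.5729524  -0.05169449  0.03      ] [0.57030701 0.0044297  0.03      ] 2.6986155884216476
15 .....############################........................#######################..................................................................#############################..........
35 ......############################.......................######################..................................................................#############################...........
55 ........##########################.............################################................................................................##############################............
guide [0.59140678 0.0356384  0.038     ]
guide [ 0.59434588 -0.02673913  0.038     ]
toolyaw 2.699934599915367 [4.79046998e-01 4.18529443e-04 7.76286343e-02]
```

```bash
python3 -m jog '[1,0,0.005,0.02,0,0,0, 1,0,0,0.03,0,0,0, 1,0,0,0.03,0,0,0, 1,0,0,0.03,0,0,0, 1,0,0,0.03,0,0,0, 1,0,0,0.03,0,0,0, 1,0,0,0.025,0,0,0, 1,0,0,0.015,0,0,0, 1,0,0,0,0,0,0, 1,0,0,0,0,0,0]'
python3 -m jog '[1,0.01,0,0,0,0,0, 1,0.02,0,0,0,0,0, 1,0.02,0,0,0,0,0, 1,0.02,0,0,0,0,0, 1,0.02,0,0,0,0,0, 1,0.02,0,0,0,0,0, 1,0.02,0,0,0,0,0, 1,0.01,0,0,0,0,0, 1,0,0,0,0,0,0, 1,0,0,0,0,0,0]'
```

```text
time_s: 15.5
tcp_pos: [0.4791, -0.0006, 0.0356]
eef_rot: [-3.141, -0.074, 0.0]
wrist_force: [0.4, 0.4, -1.1]
finger_gap: 0.163
finger_force: 30.0
time_s: 16.33
tcp_pos: [0.507, 0.0008, 0.0355]
eef_rot: [3.141, 0.074, -0.0]
wrist_force: [-0.1, 0.1, -1.5]
finger_gap: 0.166
finger_force: 30.0
```

```bash
python3 -m jog '[1,0,0,0.004,0,0,0, 1,0,0,0.004,0,0,0, 1,0,0,0.002,0,0,0, 1,0,0,0,0,0,0, 1,0,0,0,0,0,0, 1,0,0,0,0,0,0, 1,0,0,0,0,0,0, 1,0,0,0,0,0,0, 1,0,0,0,0,0,0, 1,0,0,0,0,0,0]'
python3 -m jog '[1,0.01,0,0,0,0,0, 1,0.01,0,0,0,0,0, 1,0.01,0,0,0,0,0, 1,0.01,0,0,0,0,0, 1,0.01,0,0,0,0,0, 1,0.01,0,0,0,0,0, 1,0.01,0,0,0,0,0, 1,0.01,0,0,0,0,0, 1,0,0,0,0,0,0, 1,0,0,0,0,0,0]'
```

```text
time_s: 17.17
tcp_pos: [0.507, 0.0007, 0.0336]
eef_rot: [3.141, 0.074, -0.0]
wrist_force: [-0.4, 0.4, -0.3]
finger_gap: 0.167
finger_force: 30.0
time_s: 18.0
tcp_pos: [0.5231, 0.0015, 0.0336]
eef_rot: [3.141, 0.074, -0.0]
wrist_force: [-0.2, 0.3, -1.1]
finger_gap: 0.165
finger_force: 30.0
```

```bash
python3 -m jog '[1,0,0,0.003,0,0,0, 1,0.01,0,0,0,0,0, 1,0.01,0,0,0,0,0, 1,0.01,0,0,0,0,0, 1,0.01,0,0,0,0,0, 1,0.01,0,0,0,0,0, 1,0.01,0,0,0,0,0, 1,0.01,0,0,0,0,0, 1,0.01,0,0,0,0,0, 1,0,0,0,0,0,0]'
python3 -c "
from h import *
print(sensors.state()['ft_torque'])"
```

```text
time_s: 18.83
tcp_pos: [0.5395, 0.0022, 0.0333]
eef_rot: [3.141, 0.074, 0.001]
wrist_force: [-0.5, -0.0, 3.8]
finger_gap: 0.171
finger_force: 30.0
[ 0.00596412 -0.01646806 -0.06358575]
```

```bash
python3 -m jog '[1,0.012,0,0,0,0,0, 1,0.012,0,0,0,0,0, 1,0.012,0,0,0,0,0, 1,0.012,0,0,0,0,0, 1,0.012,0,0,0,0,0, 1,0.012,0,0,0,0,0, 1,0.012,0,0,0,0,0, 1,0.012,0,0,0,0,0, 1,0.012,0,0,0,0,0, 1,0.01,0,0,0,0,0]'
python3 -m jog '[1,0.008,0,0,0,0,0, 1,0.006,0,0,0,0,0, 1,0.005,0,0,0,0,0, 1,0.005,0,0,0,0,0, 1,0,0,0,0,0,0, 1,0,0,0,0,0,0, 1,0,0,0,0,0,0, 1,0,0,0,0,0,0, 1,0,0,0,0,0,0, 1,0,0,0,0,0,0]'
```

```text
time_s: 19.67
tcp_pos: [0.5627, 0.0034, 0.0333]
eef_rot: [3.141, 0.074, -0.0]
wrist_force: [-5.1, -0.8, 7.4]
finger_gap: 0.167
finger_force: 30.0
time_s: 20.5
tcp_pos: [0.5676, 0.0036, 0.0333]
eef_rot: [3.141, 0.074, 0.001]
wrist_force: [-2.3, -0.2, 5.4]
finger_gap: 0.165
finger_force: 30.0
```

```bash
python3 -m jog '[1,0.004,0,0,0,0,0, 1,0.004,0,0,0,0,0, 1,0.004,0,0,0,0,0, 1,0.004,0,0,0,0,0, 1,0.003,0,0,0,0,0, 1,0.003,0,0,0,0,0, 1,0.003,0,0,0,0,0, 1,0,0,0,0,0,0, 1,0,0,0,0,0,0, 1,0,0,0,0,0,0]'
```

```text
time_s: 21.33
tcp_pos: [0.5725, 0.0038, 0.0333]
eef_rot: [3.141, 0.074, 0.0]
wrist_force: [-3.8, 0.3, 5.5]
finger_gap: 0.168
finger_force: 30.0
```

```bash
python3 -m jog '[1,0.002,0,0,0,0,0, 1,0.002,0,0,0,0,0, 1,0.002,0,0,0,0,0, 1,0.002,0,0,0,0,0, 1,0.002,0,0,0,0,0, 1,0,0,0,0,0,0, 1,0,0,0,0,0,0, 1,0,0,0,0,0,0, 1,0,0,0,0,0,0, 1,0,0,0,0,0,0]'
```

```text
time_s: 22.17
tcp_pos: [0.5744, 0.0039, 0.0333]
eef_rot: [3.141, 0.074, 0.0]
wrist_force: [-3.9, -0.1, 6.5]
finger_gap: 0.167
finger_force: 30.0
```

```bash
python3 -m jog '[1,0.002,0,0,0,0,0, 1,0.002,0,0,0,0,0, 1,0.002,0,0,0,0,0, 1,0.001,0,0,0,0,0, 1,0,0,0,0,0,0, 1,0,0,0,0,0,0, 1,0,0,0,0,0,0, 1,0,0,0,0,0,0, 1,0,0,0,0,0,0, 1,0,0,0,0,0,0]'
```

```text
time_s: 23.0
tcp_pos: [0.5749, 0.0039, 0.0333]
eef_rot: [3.141, 0.074, -0.003]
wrist_force: [-12.1, -1.5, 11.5]
finger_gap: 0.172
finger_force: 30.0
```

```bash
python3 -m jog '[1,0,0,0,0,0,0, 1,0,0,0,0,0,0, 1,0,0,0,0,0,0, 1,0,0,0,0,0,0, 1,0,0,0,0,0,0, 1,0,0,0,0,0,0, 0.5,0,0,0,0,0,0, 0.15,0,0,0,0,0,0, 0.15,0,0,0,0,0,0, 0.15,0,0,0,0,0,0]'
python3 -m jog '[0.15,0,0,-0.02,0,0,0, 0.15,0,0,-0.06,0,0,0, 0.15,0,0,-0.08,0,0,0, 0.15,0,0,-0.1,0,0,0, 0.15,0,0,-0.1,0,0,0, 0.15,0,0,-0.1,0,0,0, 0.15,0,0,-0.1,0,0,0, 0.15,0,0,-0.06,0,0,0, 0.15,0,0,-0.02,0,0,0, 0.15,0,0,0,0,0,0]'
python3 - <<'E'
from h import *
import pickle
c=cam('wrist');d=cam('side');pickle.dump((c,d),open('c7.pkl','wb'))
b=np.array(d['pixels'])[130:230,270:400]
out=np.zeros((480,800,3),np.uint8); out[:,:500]=np.array(c['pixels'])[:,70:570]; out[:230,500:]=cv2.resize(b,(300,230)); cv2.imwrite('pics/z7.png',out[:,:,::-1])
E
```

```text
time_s: 23.83
tcp_pos: [0.5758, 0.004, 0.0329]
eef_rot: [-3.141, -0.074, -0.0]
wrist_force: [-0.2, 0.4, 0.4]
finger_gap: 0.406
finger_force: 0.0
time_s: 24.67
tcp_pos: [0.5761, 0.004, 0.162]
eef_rot: [3.141, 0.074, 0.003]
wrist_force: [-0.0, -0.3, -1.1]
finger_gap: 0.427
finger_force: 0.0
```

View pics/z7.png

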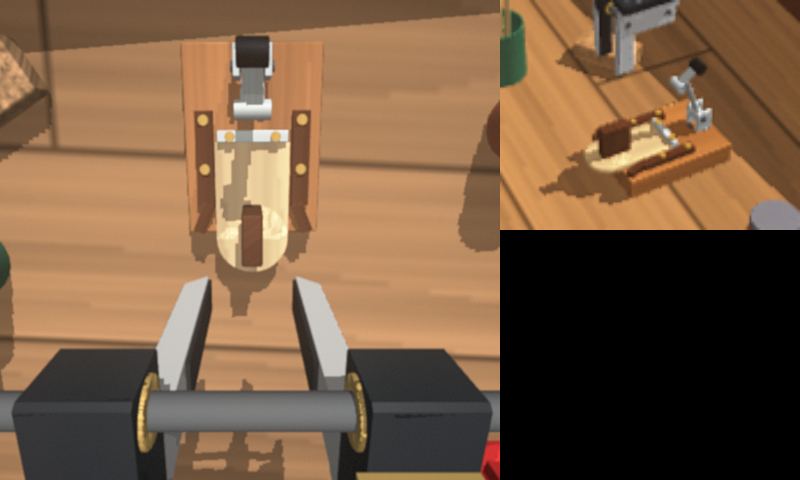

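The rib's nose sits against the bar at about row 140 of the wrist view, between the guides, and the clip is still up. Next is the knob.

```bash
python3 -m jog '[0.15,0.04,0,0,0,0,0, 0.15,0.07,0,0,0,0,0, 0.15,0.08,0,0,0,0,0, 0.15,0.09,0,0,0,0,0, 0.15,0.09,0,0,0,0,0, 0.15,0.09,0,0,0,0,0, 0.15,0.08,0,0,0,0,0, 0.15,0.058,0,0,0,0,0, 0.15,0,0,0,0,0,0, 0.15,0,0,0,0,0,0]' 15
python3 -m jog '[0.15,0,0,0.03,0,0,0, 0.15,0,0,0.05,0,0,0, 0.15,0,0,0.06,0,0,0, 0.15,0,0,0.06,0,0,0, 0.15,0,0,0.05,0,0,0, 0.15,0,0,0.04,0,0,0, 0.15,0,0,0.02,0,0,0, 0.15,0,0,0,0,0,0, 0.15,0,0,0,0,0,0, 0.15,0,0,0,0,0,0]'
```

```text
time_s: 25.6
tcp_pos: [0.6951, 0.0097, 0.1594]
eef_rot: [-3.141, -0.074, 0.003]
wrist_force: [-0.1, -1.4, 0.5]
finger_gap: 0.427
finger_force: 0.0
time_s: 26.43
tcp_pos: [0.6956, 0.0096, 0.0997]
eef_rot: [3.141, 0.074, 0.002]
wrist_force: [-0.2, 0.6, 0.2]
finger_gap: 0.427
finger_force: 0.0
```

```bash
python3 -m jog '[0.4,0,0,0,0,0,0, 0.6,0,0,0,0,0,0, 1,0,0,0,0,0,0, 1,0,0,0,0,0,0, 1,0,0,0,0,0,0, 1,0,0,0,0,0,0, 1,0,0,0,0,0,0, 1,0,0,0,0,0,0, 1,0,0,0,0,0,0, 1,0,0,0,0,0,0]' 25
python3 - <<'E'
import numpy as np
k=lambda a:np.array([75-75*np.cos(a)+21*np.sin(a),50+75*np.sin(a)+21*np.cos(a)])
A=np.arange(1.25,0.04,-.04);P=np.array([k(a) for a in A])
for a,q,p in zip(A[1:],np.diff(P,axis=0)/200,P[1:]): print(a.round(3),q.round(4),p.round(1))
E
```

```text
time_s: 27.27
tcp_pos: [0.6953, 0.0095, 0.0992]
eef_rot: [3.141, 0.074, 0.0]
wrist_force: [-0.5, -2.3, 3.1]
finger_gap: 0.191
finger_force: 25.0
1.21 [-0.0155 -0.0011] [ 68.2 127.6]
1.17 [-0.0155 -0.0017] [ 65.1 127.2]
1.13 [-0.0154 -0.0023] [ 62.  126.8]
1.09 [-0.0153 -0.0029] [ 58.9 126.2]
1.05 [-0.0152 -0.0035] [ 55.9 125.5]
1.01 [-0.015  -0.0041] [ 52.9 124.7]
0.97 [-0.0148 -0.0047] [ 49.9 123.7]
0.93 [-0.0146 -0.0053] [ 47.  122.7]
0.89 [-0.0144 -0.0059] [ 44.1 121.5]
0.85 [-0.0142 -0.0065] [ 41.3 120.2]
0.81 [-0.0139 -0.007 ] [ 38.5 118.8]
0.77 [-0.0136 -0.0076] [ 35.8 117.3]
0.73 [-0.0133 -0.0081] [ 33.1 115.7]
0.69 [-0.013  -0.0086] [ 30.5 113.9]
0.65 [-0.0126 -0.0091] [ 28.  112.1]
0.61 [-0.0122 -0.0096] [ 25.6 110.2]
0.57 [-0.0118 -0.0101] [ 23.2 108.2]
0.53 [-0.0114 -0.0106] [ 20.9 106. ]
0.49 [-0.011 -0.011] [ 18.7 103.8]
0.45 [-0.0105 -0.0115] [ 16.6 101.5]
0.41 [-0.0101 -0.0119] [14.6 99.2]
0.37 [-0.0096 -0.0123] [12.7 96.7]
0.33 [-0.0091 -0.0126] [10.9 94.2]
0.29 [-0.0086 -0.013 ] [ 9.1 91.6]
0.25 [-0.008  -0.0133] [ 7.5 88.9]
0.21 [-0.0075 -0.0136] [ 6.  86.2]
0.17 [-0.007  -0.0139] [ 4.6 83.4]
0.13 [-0.0064 -0.0142] [ 3.4 80.5]
0.09 [-0.0058 -0.0144] [ 2.2 77.7]
0.05 [-0.0052 -0.0147] [ 1.1 74.7]
```

```bash
python3 -m jog '[1,-0.0155,0,0.001,0,0,0, 1,-0.0155,0,0.0017,0,0,0, 1,-0.0154,0,0.0023,0,0,0, 1,-0.0153,0,0.003,0,0,0, 1,-0.0152,0,0.0035,0,0,0, 1,-0.015,0,0.004,0,0,0, 1,-0.0148,0,0.0047,0,0,0, 1,-0.0146,0,0.0053,0,0,0, 1,-0.0144,0,0.006,0,0,0, 1,-0.0142,0,0.0065,0,0,0]'
```

```text
time_s: 28.1
tcp_pos: [0.6662, 0.008, 0.0927]
eef_rot: [3.14, 0.074, 0.006]
wrist_force: [2.6, -2.6, 8.1]
finger_gap: 0.19
finger_force: 25.0
```

```bash
python3 -m jog '[1,-0.0139,0.001,0.004,0,0,0, 1,-0.0136,0.001,0.006,0,0,0, 1,-0.0133,0,0.008,0,0,0, 1,-0.013,0,0.0086,0,0,0, 1,-0.0126,0,0.009,0,0,0, 1,-0.0122,0,0.0096,0,0,0, 1,-0.0118,0,0.010,0,0,0, 1,-0.0114,0,0.0106,0,0,0, 1,-0.011,0,0.011,0,0,0, 1,-0.0105,0,0.0115,0,0,0]'
```

```text
time_s: 28.93
tcp_pos: [0.6399, 0.0066, 0.0733]
eef_rot: [3.141, 0.074, -0.002]
wrist_force: [-3.8, -2.3, 3.6]
finger_gap: 0.193
finger_force: 25.0
```

```bash
python3 -m jog '[1,-0.0085,0.001,0.0119,0,0,0, 1,-0.0085,0.001,0.0123,0,0,0, 1,-0.0091,0,0.0126,0,0,0, 1,-0.0086,0,0.013,0,0,0, 1,-0.008,0,0.0133,0,0,0, 1,-0.0075,0,0.0136,0,0,0, 1,-0.007,0,0.0139,0,0,0, 1,-0.0064,0,0.0142,0,0,0, 1,0,0,0,0,0,0, 1,0,0,0,0,0,0]'
```

```text
time_s: 29.77
tcp_pos: [0.6278, 0.0058, 0.0524]
eef_rot: [-3.14, -0.074, 0.001]
wrist_force: [-3.1, 2.7, -3.9]
finger_gap: 0.185
finger_force: 25.0
```

```bash
python3 -m jog '[1,-0.002,0,0.005,0,0,0, 1,-0.002,0,0.005,0,0,0, 1,-0.002,0,0.005,0,0,0, 1,-0.002,0,0.005,0,0,0, 1,-0.002,0,0.005,0,0,0, 1,0,0,0.003,0,0,0, 1,0,0,0,0,0,0, 1,0,0,0,0,0,0, 1,0,0,0,0,0,0, 1,0,0,0,0,0,0]'
```

```text
time_s: 30.6
tcp_pos: [0.6259, 0.0057, 0.0471]
eef_rot: [-3.14, -0.074, 0.001]
wrist_force: [-3.6, 3.5, -1.8]
finger_gap: 0.186
finger_force: 25.0
```

```bash
python3 -m jog '[1,0.002,0.001,0.003,0,0,0, 1,0,0,0.003,0,0,0, 1,0,0,0,0,0,0, 1,0,0,0,0,0,0, 1,0,0,0,0,0,0, 1,0,0,0,0,0,0, 1,0,0,0,0,0,0, 1,0,0,0,0,0,0, 1,0,0,0,0,0,0, 1,0,0,0,0,0,0]'
```

```text
time_s: 31.43
tcp_pos: [0.6257, 0.0057, 0.0458]
eef_rot: [-3.14, -0.074, 0.003]
wrist_force: [-8.3, 4.8, 0.4]
finger_gap: 0.19
finger_force: 25.0
```

```bash
python3 -m jog '[1,-0.003,0.001,0.003,0,0,0, 1,-0.001,0.001,0.003,0,0,0, 1,0,0,0,0,0,0, 1,0,0,0,0,0,0, 1,0,0,0,0,0,0, 1,0,0,0,0,0,0, 1,0,0,0,0,0,0, 1,0,0,0,0,0,0, 1,0,0,0,0,0,0, 1,0,0,0,0,0,0]'
python3 - <<'E'
from h import *
c=cam('wrist');d=cam('side')
b=np.array(d['pixels'])[130:230,270:400];w=np.array(c['pixels'])[60:360,190:450]
out=np.zeros((480,800,3),np.uint8); out[:,:416]=cv2.resize(w,(416,480)); out[:288,416:790]=cv2.resize(b,(374,288)); cv2.imwrite('pics/z8.png',out[:,:,::-1])
E
```

```text
time_s: 32.27
tcp_pos: [0.6254, 0.0056, 0.0448]
eef_rot: [-3.14, -0.074, 0.001]
wrist_force: [-6.8, 7.7, -1.3]
finger_gap: 0.187
finger_force: 25.0
```

View pics/z8.png

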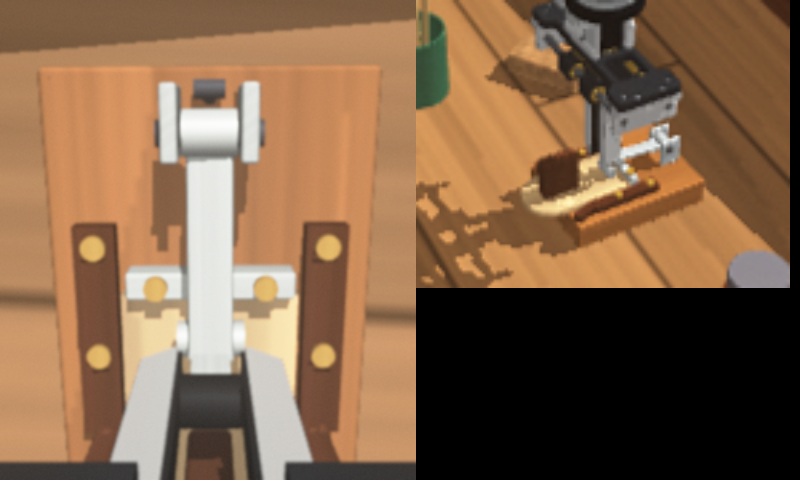

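```bash
python3 -m jog '[1,-0.003,-0.005,0.002,0,0,0, 1,-0.002,0,0.002,0,0,0, 1,0,0,0.002,0,0,0, 1,0,0,0,0,0,0, 1,0,0,0,0,0,0, 1,0,0,0,0,0,0, 1,0,0,0,0,0,0, 1,0,0,0,0,0,0, 1,0,0,0,0,0,0, 1,0,0,0,0,0,0]'
```

```text
time_s: 33.2
tcp_pos: [0.6251, 0.0057, 0.0441]
eef_rot: [3.14, 0.074, 0.002]
wrist_force: [5.2, -0.7, 4.9]
finger_gap: 0.191
finger_force: 25.0
```

```bash
python3 -m jog '[0.7,0,0,0,0,0,0, 0.6,0,0,0,0,0,0, 0.4,0,0,0,0,0,0, 0.3,0,0,0,0,0,0, 0.2,0,0,0,0,0,0, 0.2,0,0,0,0,0,0, 0.2,0,0,-0.02,0,0,0, 0.2,0,0,-0.04,0,0,0, 0.2,0,0,-0.06,0,0,0, 0.2,0,0,-0.06,0,0,0]' 10
python3 -m jog '[0.2,0,0,-0.08,0,0,0, 0.2,0,0,-0.1,0,0,0, 0.2,0,0,-0.1,0,0,0, 0.2,0,0,-0.1,0,0,0, 0.2,0,0,-0.1,0,0,0, 0.2,0,0,-0.05,0,0,0, 0.2,0,0,0,0,0,0, 0.2,0,0,0,0,0,0, 0.2,0,0,0,0,0,0, 0.2,0,0,0,0,0,0]'
python3 - <<'E'
from h import *
c=cam('wrist');d=cam('side');e=cam('scene')
b=np.array(d['pixels'])[130:230,270:400];w=np.array(c['pixels'])[60:360,190:450]
k=(412,231);  # initial knob
m=cv2.cvtColor(np.array(e['pixels']),cv2.COLOR_RGB2HSV)
out=np.zeros((580,800,3),np.uint8); out[:480,:416]=cv2.resize(w,(416,480)); out[:288,416:790]=cv2.resize(b,(374,288)); out[290:580,416:706]=cv2.resize(np.array(e['pixels'])[255:345,340:430],(290,290)); cv2.imwrite('pics/z9.png',out[:,:,::-1])
E
```

```text
time_s: 34.03
tcp_pos: [0.6247, 0.0059, 0.0811]
eef_rot: [3.141, 0.074, 0.0]
wrist_force: [0.9, -0.3, -0.1]
finger_gap: 0.404
finger_force: 0.0
time_s: 34.87
tcp_pos: [0.6241, 0.0059, 0.1843]
eef_rot: [-3.141, -0.074, 0.003]
wrist_force: [-0.5, 0.0, 0.6]
finger_gap: 0.398
finger_force: 0.0
```

View pics/z9.png

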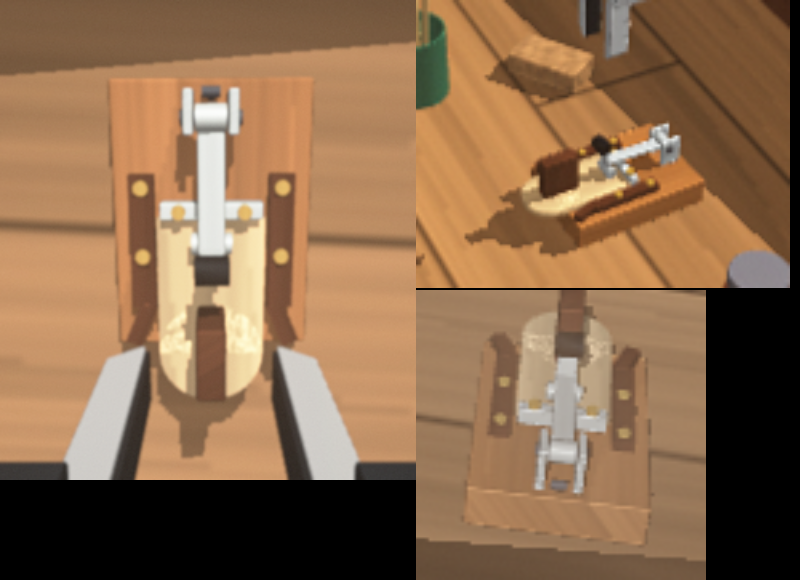

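The rib sits against the stop bar at about row 215 of the wrist crop. The clip's foot is down on the rib at row 245, and the gripper is clear. I'll hand in now.

```bash
python3 -c "
from station import ticket
print(ticket.hand_in())"
```

```text
the job is handed in; nothing more can be done
None
```

The job is handed in at about 35 s of the allowed 72 s: the rib is home against the stop bar, the clip is down on it, and the arm is clear. I pressed it home with about 12 N at the wrist, of which I estimate roughly 8 N reached the bar. The hand-in returned no verdict.

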